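Shut and bolt the bread bin

TASK

Shut the bamboo bread bin under the spice ledge: swing its sloping lid all the way down and, while holding it down against its springy hinge, slide the steel bolt along its guides fully home into the keeper, then let go so that the bolt alone keeps the lid shut. Leave the mugs, the dispenser, the tin, the measuring spoons and the two spice jars standing where they are.

Things in the scene. Friction and masses are not known exactly. Their poses are not given: they have to be found in the camera images.
- bin: Bamboo bread bin, fixed to the shelf, 225 mm deep (x), 280 wide (y), front wall 80 high. Origin: centre of its underside. x from its front to its back, y along its width towards the keeper side, z up; its front (-x) faces the robot, with some yaw. Its upper front is a sloping lid, 165 mm down the slope x 208 wide x 10 thick, that dips to the front at 35 deg (0.611 rad) when shut.
- ledge_edge (a point): Middle of the lower front edge of the spice ledge, a fixed board over the bin: bin x -72, y 0, z +235 mm. The ledge runs from here to the bin's back, full width, 15 mm thick. The edge is just behind the knob seen from above: a gripper held upright over the knob hits it, so lean the gripper back towards the robot, about square to the shut lid (35 deg from vertical).
- lid_hinge (a point): Middle of the lid's hinge line, at its upper edge, level with its upper face: bin x +30, y 0, z +190 mm. The line runs along the bin's y. The point turns with the lid: -x runs down the lid's face to its front edge, y along the hinge, z out, square to the face.
- lid (a joint): Lid angle, rad: 0 shut (firm stop), grows as the front edge rises; starts 0.18 to 0.35. The hinge has friction and an opening spring: the lid stays where it starts, takes about 2 to 5 N at the knob to push shut, and if let go unbolted lifts back to 0.1 to 0.2.
- knob (a point): Grip of the bolt's knob: a steel cylinder 14 mm across, square to the lid's face, from 8 to 38 mm above it; this point is on its axis 25 mm above the face, 125 mm down the face from the hinge line. Axes as lid_hinge. It is fast on a flat steel bolt, 16 mm wide, 6 thick, top 8 mm above the face, lying along the lid's y from 95 mm on the knob's -y side to 80 on its +y side.
- bolt (a joint): How far the bolt has slid, m: 0 drawn back, 0.040 fully home (firm stop), moving along the lid's +y to the keeper; starts 0 to 0.008. The knob's axis is at bin y = 3 mm + this. About 1.2 N of friction; it stays where left. Two guide straps on the lid hold it: 11 mm high, 10 wide, at bin y -47 and +77 mm. It enters the keeper from 0.012 on.
- keeper (a point): Middle of the keeper's roof: a fixed steel bridge on the side strip beside the lid, 26 mm long (bin y +95 to +121), 33 wide, top 16 mm above the shut lid's face. Opening 21 mm wide, 11 high: with the lid down the bolt enters with 2.5 mm each side and 3 mm under the roof; with the lid over about 0.02 rad up its end hits the bridge.
- mug_a_mid (a point): A brown ceramic mug, 82 mm across, 92 high, handle to one side. Bystander. Point: its centre, half-way up.
- mug_b_mid (a point): A second mug like mug_a, on the right-hand side. Bystander. Point: its centre, half-way up.
- dispenser_mid (a point): Push dispenser of clear plastic with a white pump head, 68 mm across, 163 high. Bystander. Point: on its axis, 80 mm up.
- tin_mid (a point): A food tin with a paper band, 72 mm across, 110 high. Bystander. Point: its centre, half-way up.
- spoons_mid (a point): A ring of four steel measuring spoons, lying in front of the bin towards the robot, about 150 mm long, 12 high. Bystander. Point: 60 mm from the ring, among the handles.
- jar_a_mid (a point): A spice jar of amber glass with a steel cap, 44 mm across, 75 high, standing on the spice ledge. Bystander. Point: its centre, half-way up.
- jar_b_mid (a point): A second spice jar like jar_a on the ledge. Bystander. Point: its centre, half-way up.

How it is judged:
On the way, in this order (a step that is already met when the one before it is completed fails the run):
1. the lid has been swung down shut (value of joint lid below 0.05 rad), for 0.1 s.
2. the bolt is fully home in the keeper with the lid shut (value of joint lid below 0.05 rad and value of joint bolt above 0.034 m), for 0.2 s.
At the end, for the whole second after the job is handed in: The lid is shut (within 0.05 rad) and the bolt is home in its keeper (at least 34 of its 40 mm), with nothing but the bolt holding the lid; everything else is within 30 mm of where it stood (all of step 2); the robot touches nothing.
It fails at once if a mug was moved more than 30 mm or knocked over (distance of any of mug_a_mid, mug_b_mid from where it was at the start of the episode above 0.03 m or angle between any of mug_a_mid, mug_b_mid's own z axis and vertical above 0.5 rad).
It fails at once if the dispenser was moved more than 30 mm or knocked over (distance of dispenser_mid from where it was at the start of the episode above 0.03 m or angle between dispenser_mid's own z axis and vertical above 0.5 rad).
It fails at once if the tin was moved more than 30 mm or knocked over (distance of tin_mid from where it was at the start of the episode above 0.03 m or angle between tin_mid's own z axis and vertical above 0.5 rad).
It fails at once if the spoon set was moved more than 30 mm or knocked over (distance of spoons_mid from where it was at the start of the episode above 0.03 m or angle between spoons_mid's own z axis and vertical above 0.5 rad).
It fails at once if a spice jar was moved more than 30 mm or knocked over (distance of any of jar_a_mid, jar_b_mid from where it was at the start of the episode above 0.03 m or angle between any of jar_a_mid, jar_b_mid's own z axis and vertical above 0.5 rad).
It also fails if it takes over 35 s, if anything falls off the work surface, if the arm or the gripper's body presses on something with over 40 N, if the wrist force passes 120 N, or if a joint passes its speed limit or range.

ROBOT

A 6-joint arm with a two-finger parallel gripper is mounted at the origin on the work surface. World frame = base frame: x ahead of the robot, y to its left, z up, the work surface at z = 0. Lengths are in m, angles in rad, forces in N, time in s.
With the tool pointing down it reaches from about 0.3 to 0.775 m from the base axis. Payload 14.6 kg.
Tool frame: the origin (TCP) lies midway between the tips of the shut fingers; the grasp point (between the pads) lies 19 mm behind it (grasp_offset is the distance from the TCP to the grasp point, in m); z points along the fingers, y is the line along which they close (so a half turn about z gives the same grasp; the last joint's range is limited). The gripper opens to 94 mm and grips with 3 to 60 N. Pads are 16 mm wide; open, the fingers measure 119 mm over their backs; the gripper's body (75 mm by 177 mm) begins 78 mm behind the grasp point.
Start: joints at [-1.27, 0.3, 1.521, -0, 1.321, -0.067], TCP at [0.198, -0.513, 0.205] pointing down, gripper open.
Joint ranges: [-3.03, 3.03], [-0.79, 2.21], [0.23, 2.52], [-1.04, 4.18], [0, 3.07], [-2.55, 2.55]. Speed limits (rad/s): [2.22, 2.22, 2.57, 3.14, 3.14, 3.14].

INTERFACE

Orientations are given as [roll, pitch, yaw] about the fixed x, y, z axes, in that order (R = Rz(yaw) Ry(pitch) Rx(roll)).
In Python, from station import * gives the robot as it stands. The module is installed in compiled form; this text tells all that it offers.
- The arm moves only by the tool send_rows, never from a script. Its argument "rows" is a list of rows, each an object of numbers: "dx", "dy", "dz": the shift along the tool's x, y, z in mm; "roll": the turn about the tool's z in degrees; "jaw": the closure, from -1 (fully open) to 1 (shut). In form: [{"dx": .., "dy": .., "dz": .., "roll": .., "jaw": ..}, ...]. A call has 1 to 12 rows; each row shifts and turns the commanded pose from where the row before left it, along the tool's axes as they then stand; what a row does not reach is not made up. A row lasts 1/12 s, in which the tool goes at most 41.7 mm and 7.16 degrees, less where a joint would pass 70% of its speed; a pose out of reach is approached as far as the arm can. A call is refused whole if a number of a shift passes 41.7 or a number of a turn 7.16, either way. A call with a gripper value outside its range is refused whole. The fingers move at their own pace and stop on an object; "force" is the grip in N (left out, the last holds). Time passes only in rows, so rows that do not move let the fingers close. It gives the time, the measured TCP pose, the force, the opening and the grip force at its end, in the units of the state.
- get_obs(): the state, without advancing time (a new reading comes with each control period).
- camera(name): name is "side" or "top" or "wrist"; returns a dict with "frame" (400x640x3 uint8, red, green, blue), "z_map" (400x640 float32, m along the optical axis (not along the pixel's ray), 0 where there is no reading), "camera_matrix" (3x3 intrinsics, pixels), "rvec" (rotation vector, rad) and "tvec" (3), from world to camera coordinates, as OpenCV has them. Camera axes: x right, y down, z forward; pixel columns grow to the right and rows downward; lengths in m; the calibration is good to about 2 mm. A picture is of the moment at which its call begins.
- hand_in(): hands the job in; it is judged then, once.
The state is a dict: "time_s": time; "qpos": joint angles; "joint_vel": joint speeds; "tau": joint torques, N m; "ee_pos": TCP position; "eef_rot": TCP orientation; "force": force on the tool from outside, world axes, zero at the start; "moment": the same for the moment, N m; "grip_width": finger opening in m; "grip_force": force on a finger pad.
Only numpy, scipy, OpenCV 4.12 (cv2) and the standard library are available. Lean on these libraries where they do the work, as an engineer would, in place of code of your own. Each camera call takes 0.05 s, during which the arm holds its last target. There are 200 camera calls.

## Working session

There is one attempt and no reset: what is moved stays moved. The work goes in short steps, Python scripts to look and compute and a tool call to move; the robot and the scene stay as the last step left them, time stands still between calls to the robot, and variables do not carry over. Pictures are saved under pics/ and viewed, at most 10 in all, crops included, and the job is handed in when it is done.

Besides the shell and the picture viewer there is one more tool, called after ">>>" as a command line: name --argument value ..., lists and objects as JSON in quotes. send_rows: Moves the arm, as the interface text tells. Its arguments: {"type":"object","properties":{"rows":{"type":"array"},"force":{"type":"number"}},"required":["rows"]}

```bash
mkdir -p pics; cat > h.py <<'E'
from station import *
import numpy as np, cv2
from scipy.spatial.transform import Rotation as R
def cam(n):
    c=camera(n); np.savez(''+n+'.npz',**c); return c
def load(n): return dict(np.load(''+n+'.npz'))
def px(c,u,v,z=None):
    z=c['z_map'][v,u] if z is None else z
    p=np.linalg.inv(c['camera_matrix'])@[u,v,1]*z
    return cv2.Rodrigues(c['rvec'])[0].T@(p-c['tvec'].ravel())
def proj(c,P): return cv2.projectPoints(np.array(P,float).reshape(-1,3),c['rvec'],c['tvec'],c['camera_matrix'],None)[0].reshape(-1,2)
E
python3 - <<'E'
from h import *
a=cam('side');b=cam('top')
for n,c in(('side',a),('top',b)):
    cv2.imwrite('pics/%s1.png'%n,c['frame'][...,::-1]); print(n,cv2.Rodrigues(c['rvec'])[0].T@-c['tvec'].ravel(), c['camera_matrix'][0,0])
print(get_obs())
E
```

```text
side [-0.01899471  0.54929762  1.0819979 ] 426.33270615701036
top [ 4.19139671e-01 -1.17728601e-03  1.25022421e+00] 363.44154864399303
{'time_s': 0.1, 'qpos': array([-1.26956187e+00,  3.00419076e-01,  1.52150618e+00,  1.06020913e-05,
        1.32071892e+00, -6.66051589e-02]), 'joint_vel': array([-0.00015234, -0.00263775,  0.00048976, -0.00052151, -0.00062502,
        0.00026791]), 'tau': array([ 1.17676507e-03, -5.32645547e+01, -3.53283548e+01,  7.09357113e-02,
        2.34822108e-02, -3.42755345e-05]), 'ee_pos': array([ 0.19770734, -0.51298395,  0.20494655]), 'eef_rot': array([-3.14054414e+00, -8.02320243e-05,  3.67836949e-01]), 'force': array([ 0.21434856, -0.39538902, -0.32530034]), 'moment': array([-0.01371239, -0.04020722,  0.03563912]), 'grip_force': 0.0, 'grip_width': 0.09424726827184371}
```

View pics/side1.png

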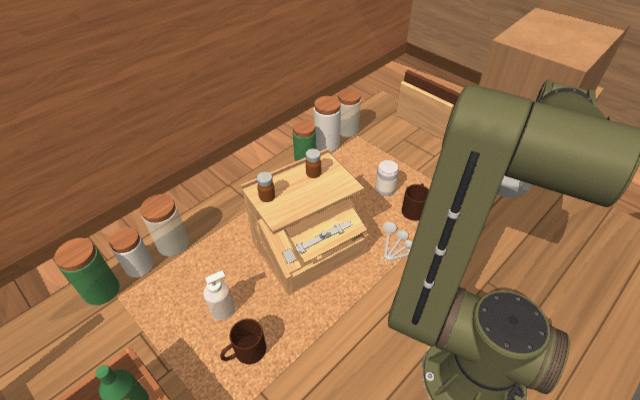

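View pics/top1.png

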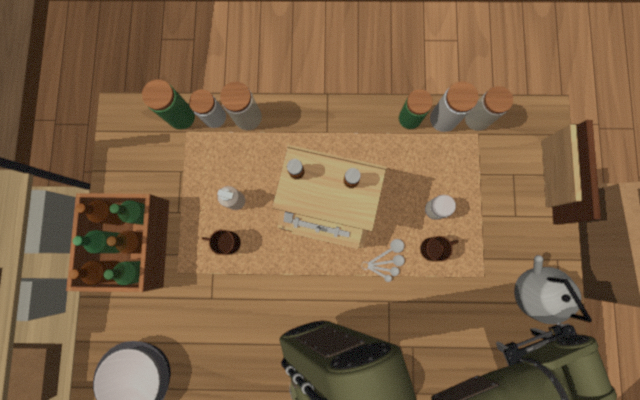

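```bash
python3 - <<'E'
from h import *
a=load('side');b=load('top')
A=cv2.resize(a['frame'][140:300,230:390,::-1],None,fx=3.6,fy=3.6,interpolation=2)
B=cv2.resize(b['frame'][130:260,260:400,::-1],None,fx=4,fy=4,interpolation=2)[:,:]
cv2.imwrite('pics/c2.png',A);cv2.imwrite('pics/c3.png',B)
E
```

```text
(no output)
```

View pics/c2.png

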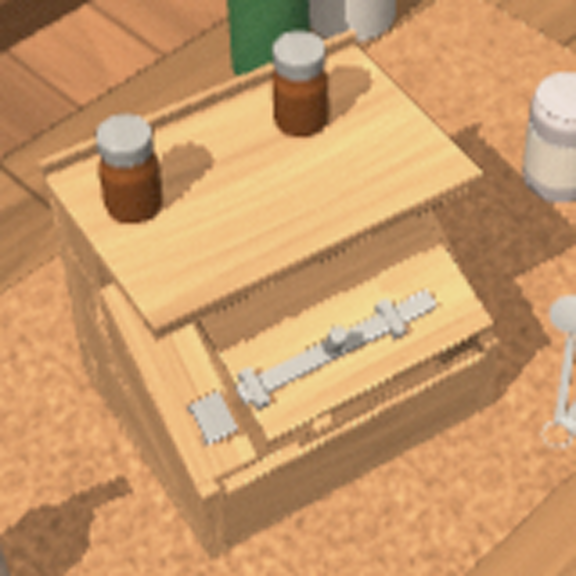

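View pics/c3.png

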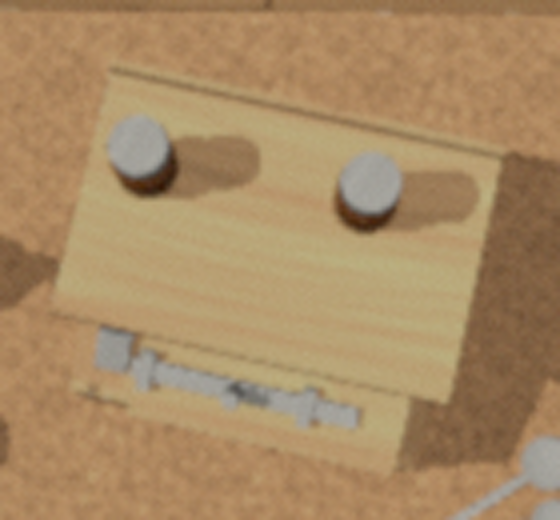

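```bash
cat >> h.py <<'E'
def lidpt(p,th):  # lid frame (m) -> bin
    a=0.611-th; x,y,z=p
    return np.array([.03+x*np.cos(a)-z*np.sin(a), y, .19+x*np.sin(a)+z*np.cos(a)])
def toW(b,q): c,s=np.cos(q[2]),np.sin(q[2]); return np.array([q[0]+c*b[0]-s*b[1],q[1]+s*b[0]+c*b[1],b[2]])
E
python3 - <<'E'
from h import *
from scipy.optimize import least_squares
a=load('side');b=load('top')
S=lambda u,v:(230+u/3.6,140+v/3.6); T=lambda u,v:(260+u/4,130+v/4)
kz=.016
F=[('ledL',lambda q:[-.072,.14,.25],S(155,330),T(55,312)),
('ledR',lambda q:[-.072,-.14,.25],S(480,172),T(448,402)),
('keep',lambda q:lidpt([-.125,.108,.016],0),S(213,418),T(113,348)),
('gL',lambda q:lidpt([-.125,.077,.011],q[3]),S(252,387),T(147,370)),
('gR',lambda q:lidpt([-.125,-.047,.011],q[3]),S(390,320),T(308,407)),
('end',lambda q:lidpt([-.125,-.092+q[4],.008],q[3]),S(434,300),T(357,416)),
('knob',lambda q:lidpt([-.125,.003+q[4],.038],q[3]),S(335,333),T(248,392))]
def res(q):
    r=[]
    for n,f,s,t in F:
        w=toW(f(q),q)
        r+=list(proj(a,w)[0]-s)+list(proj(b,w)[0]-t)
    return np.array(r)
s=least_squares(res,[.5,0,-.2,.25,.004],loss='soft_l1')
q=s.x;print(q);
for f,r in zip(F,res(q).reshape(-1,4)):print(f[0],r.round(1))
np.save('q.npy',q)
for th in(q[3],0):print('knob',toW(lidpt([-.125,.003+q[4],.025],th),q))
# depth check on lid and ledge
print(px(b,300,205),px(b,353,222))
E
```

```text
[ 0.58566223  0.00561989 -0.21810929  0.23906409  0.00403969]
ledL [ 1.  -0.9 -1.1 -1.2]
ledR [ 0.7  0.  -0.8 -0.6]
keep [ 0.7 -0.6 -0.4  0. ]
gL [ 0.9  0.1 -0.6 -1.1]
gR [ 0.6 -0.5 -0.9 -0.9]
end [-0.  -0.6  0.1 -0.4]
knob [ 1.6  0.7 -4.4  1.3]
knob [0.4939103  0.03316585 0.16786318]
knob [0.50251369 0.03125903 0.13876602]
[0.55125638 0.08163625 0.25352918] [ 0.50601403 -0.06526086  0.25225112]
```

>>> send_rows --rows '[{"dz":-40},{"dz":-40},{"dz":-40},{"dz":-40},{"dy":40},{"dy":40},{"dy":40},{"dy":40},{"dy":40},{"dy":40},{"dy":40},{"dy":40}]'

```text
invalid input at $.rows[0]: expected keys dx, dy, dz, roll, jaw
```

>>> send_rows --rows '[{"dx":0,"dy":0,"dz":-40,"roll":0,"jaw":-1},{"dx":0,"dy":0,"dz":-40,"roll":0,"jaw":-1},{"dx":0,"dy":0,"dz":-40,"roll":0,"jaw":-1},{"dx":0,"dy":0,"dz":-40,"roll":0,"jaw":-1},{"dx":0,"dy":40,"dz":0,"roll":0,"jaw":-1},{"dx":0,"dy":40,"dz":0,"roll":0,"jaw":-1},{"dx":0,"dy":40,"dz":0,"roll":0,"jaw":-1},{"dx":0,"dy":40,"dz":0,"roll":0,"jaw":-1},{"dx":0,"dy":40,"dz":0,"roll":0,"jaw":-1},{"dx":0,"dy":40,"dz":0,"roll":0,"jaw":-1},{"dx":0,"dy":40,"dz":0,"roll":0,"jaw":-1},{"dx":0,"dy":40,"dz":0,"roll":0,"jaw":-1}]'

```text
time_s: 1.1
ee_pos: [0.279, -0.7247, 0.3316]
eef_rot: [3.13, -0.001, 0.368]
force: [-0.4, -2.2, -2.8]
grip_width: 0.0936
grip_force: 0.0
```

```bash
python3 -c "
from h import *
o=get_obs();print(o['time_s'],o['qpos'],o['ee_pos'],o['eef_rot'],R.from_euler('xyz',o['eef_rot']).as_matrix())"
```

```text
1.1 [-1.25100563e+00  9.39804455e-01  2.44670401e-01  1.76320804e-03
  1.94524749e+00 -4.72540095e-02] [ 0.27900856 -0.72468933  0.3315644 ] [ 3.12965791e+00 -1.07071538e-03  3.67705755e-01] [[ 0.93315399  0.35943797  0.00528922]
 [ 0.35947529 -0.93309266 -0.01075183]
 [ 0.00107072  0.01193446 -0.99992821]]
```

>>> send_rows --rows '[{"dx":0,"dy":40,"dz":0,"roll":0,"jaw":-1},{"dx":0,"dy":40,"dz":0,"roll":0,"jaw":-1},{"dx":0,"dy":40,"dz":0,"roll":0,"jaw":-1},{"dx":0,"dy":40,"dz":0,"roll":0,"jaw":-1},{"dx":0,"dy":40,"dz":0,"roll":0,"jaw":-1},{"dx":0,"dy":40,"dz":0,"roll":0,"jaw":-1}]'

```text
time_s: 1.6
ee_pos: [0.3023, -0.7852, 0.2834]
eef_rot: [2.978, -0.0, 0.368]
force: [-0.9, 0.4, 0.6]
grip_width: 0.0941
grip_force: 0.0
```

```bash
python3 -c "
from h import *
o=get_obs();print(o['time_s'],o['qpos'],o['ee_pos'],R.from_euler('xyz',o['eef_rot']).as_matrix()[:,2])"
```

```text
1.6 [-1.24917349  1.0104352   0.23621654  0.00761689  1.73194811 -0.04431512] [ 0.30232877 -0.7851522   0.28337608] [ 0.05842501 -0.15156616 -0.98671891]
```

```bash
cat >> h.py <<'E'
def go(*Ps):
    o=get_obs();M=R.from_euler('xyz',o['eef_rot']).as_matrix();p=o['ee_pos']
    print('t',o['time_s'],'p',p.round(4),'q',o['qpos'].round(3),'\n z',M[:,2].round(3),'y',M[:,1].round(3),'F',o['force'].round(1))
    for P in Ps:
        d=M.T@(np.array(P)-p)*1000;print(P,'tool mm',d.round(1),'n>=',np.linalg.norm(d)/41);p=np.array(P)
E
python3 -c "
from h import *
go([.2,-.52,.45],[.5,.02,.5])"
```

```text
t 1.6 p [ 0.3023 -0.7852  0.2834] q [-1.249  1.01   0.236  0.008  1.732 -0.044] 
 z [ 0.058 -0.152 -0.987] y [ 0.355 -0.921  0.162] F [-0.9  0.4  0.6]
[0.2, -0.52, 0.45] tool mm [-1.000e-01 -2.534e+02 -2.106e+02] n>= 8.035480274637948
[0.5, 0.02, 0.5] tool mm [ 474.1 -382.6 -113.7] n>= 15.116049202288938
```

>>> send_rows --rows '[{"dx":0,"dy":-28,"dz":-23,"roll":0,"jaw":-1},{"dx":0,"dy":-28,"dz":-23,"roll":0,"jaw":-1},{"dx":0,"dy":-28,"dz":-23,"roll":0,"jaw":-1},{"dx":0,"dy":-28,"dz":-23,"roll":0,"jaw":-1},{"dx":0,"dy":-28,"dz":-23,"roll":0,"jaw":-1},{"dx":0,"dy":-28,"dz":-23,"roll":0,"jaw":-1},{"dx":0,"dy":-28,"dz":-23,"roll":0,"jaw":-1},{"dx":0,"dy":-28,"dz":-23,"roll":0,"jaw":-1},{"dx":0,"dy":-28,"dz":-23,"roll":0,"jaw":-1}]'

```text
time_s: 2.35
ee_pos: [0.2057, -0.5347, 0.441]
eef_rot: [2.978, 0.0, 0.368]
force: [-0.3, -0.8, 0.4]
grip_width: 0.0938
grip_force: 0.0
```

```bash
python3 -c "
from h import *
go([.5,.02,.5],[.7,.03,.5])"
```

```text
t 2.35 p [ 0.2057 -0.5347  0.441 ] q [-1.273  0.199  1.122  0.011  1.658 -0.068] 
 z [ 0.058 -0.152 -0.987] y [ 0.355 -0.921  0.163] F [-0.3 -0.8  0.4]
[0.5, 0.02, 0.5] tool mm [ 474.  -396.7 -125.1] n>= 15.382126922658575
[0.7, 0.03, 0.5] tool mm [190.2  61.7  10.2] n>= 4.884142535244092
```

>>> send_rows --rows '[{"dx":30,"dy":-25,"dz":-8,"roll":0,"jaw":-1},{"dx":30,"dy":-25,"dz":-8,"roll":0,"jaw":-1},{"dx":30,"dy":-25,"dz":-8,"roll":0,"jaw":-1},{"dx":30,"dy":-25,"dz":-8,"roll":0,"jaw":-1},{"dx":30,"dy":-25,"dz":-8,"roll":0,"jaw":-1},{"dx":30,"dy":-25,"dz":-8,"roll":0,"jaw":-1},{"dx":30,"dy":-25,"dz":-8,"roll":0,"jaw":-1},{"dx":30,"dy":-25,"dz":-8,"roll":0,"jaw":-1},{"dx":30,"dy":-25,"dz":-8,"roll":0,"jaw":-1},{"dx":30,"dy":-25,"dz":-8,"roll":0,"jaw":-1},{"dx":30,"dy":-25,"dz":-8,"roll":0,"jaw":-1},{"dx":30,"dy":-25,"dz":-8,"roll":0,"jaw":-1}]'

```text
time_s: 3.35
ee_pos: [0.4306, -0.1141, 0.4866]
eef_rot: [2.978, 0.0, 0.368]
force: [0.5, -1.1, -0.2]
grip_width: 0.0942
grip_force: 0.0
```

>>> send_rows --rows '[{"dx":30,"dy":-25,"dz":-8,"roll":0,"jaw":-1},{"dx":30,"dy":-25,"dz":-8,"roll":0,"jaw":-1},{"dx":30,"dy":-25,"dz":-8,"roll":0,"jaw":-1},{"dx":30,"dy":-25,"dz":-8,"roll":0,"jaw":-1},{"dx":38,"dy":12,"dz":2,"roll":0,"jaw":-1},{"dx":38,"dy":12,"dz":2,"roll":0,"jaw":-1},{"dx":38,"dy":12,"dz":2,"roll":0,"jaw":-1},{"dx":38,"dy":12,"dz":2,"roll":0,"jaw":-1}]'

```text
time_s: 4.02
ee_pos: [0.6477, 0.0326, 0.5012]
eef_rot: [2.978, 0.002, 0.368]
force: [0.0, -0.6, 0.5]
grip_width: 0.0938
grip_force: 0.0
```

```bash
python3 -c "
from h import *
go([.9,.04,.5])"
```

```text
t 4.0167 p [0.6477 0.0326 0.5012] q [ 0.059  0.568  0.477 -0.176  2.043  1.177] 
 z [ 0.056 -0.152 -0.987] y [ 0.356 -0.92   0.163] F [ 0.  -0.6  0.5]
[0.9, 0.04, 0.5] tool mm [238.1  82.7  14.2] n>= 6.157471780281451
```

>>> send_rows --rows '[{"dx":38,"dy":13,"dz":2,"roll":0,"jaw":-1},{"dx":38,"dy":13,"dz":2,"roll":0,"jaw":-1},{"dx":38,"dy":13,"dz":2,"roll":0,"jaw":-1},{"dx":38,"dy":13,"dz":2,"roll":0,"jaw":-1},{"dx":38,"dy":13,"dz":2,"roll":0,"jaw":-1},{"dx":38,"dy":13,"dz":2,"roll":0,"jaw":-1},{"dx":38,"dy":13,"dz":2,"roll":0,"jaw":-1}]'

```text
time_s: 4.6
ee_pos: [0.773, 0.0284, 0.414]
eef_rot: [2.938, -0.097, 0.386]
force: [0.2, -0.5, -1.1]
grip_width: 0.094
grip_force: 0.0
```

```bash
python3 -c "
from h import *
go([.9,.04,.5])"
```

```text
t 4.6 p [0.773  0.0284 0.414 ] q [ 0.045  0.844  0.236 -0.168  1.897  1.172] 
 z [ 0.164 -0.152 -0.975] y [ 0.351 -0.915  0.201] F [ 0.2 -0.5 -1.1]
[0.9, 0.04, 0.5] tool mm [129.7  51.3 -64.7] n>= 3.750897945471382
```

>>> send_rows --rows '[{"dx":34,"dy":13,"dz":-14,"roll":0,"jaw":-1},{"dx":34,"dy":13,"dz":-14,"roll":0,"jaw":-1},{"dx":34,"dy":13,"dz":-14,"roll":0,"jaw":-1},{"dx":34,"dy":13,"dz":-14,"roll":0,"jaw":-1},{"dx":34,"dy":13,"dz":-14,"roll":0,"jaw":-1},{"dx":34,"dy":13,"dz":-14,"roll":0,"jaw":-1},{"dx":34,"dy":13,"dz":-14,"roll":0,"jaw":-1},{"dx":34,"dy":13,"dz":-14,"roll":0,"jaw":-1}]'

```text
time_s: 5.27
ee_pos: [0.8058, 0.0336, 0.4486]
eef_rot: [2.866, -0.262, 0.427]
force: [-0.2, -0.2, -0.9]
grip_width: 0.0938
grip_force: 0.0
```

```bash
python3 -c "
from h import *
go([.9,.04,.5])"
```

```text
t 5.2667 p [0.8058 0.0336 0.4486] q [ 0.051  0.814  0.236 -0.165  1.747  1.174] 
 z [ 0.34  -0.145 -0.929] y [ 0.334 -0.905  0.263] F [-0.2 -0.2 -0.9]
[0.9, 0.04, 0.5] tool mm [ 98.7  39.2 -16.7] n>= 2.6212512868340343
```

>>> send_rows --rows '[{"dx":36,"dy":14,"dz":-10,"roll":0,"jaw":-1},{"dx":36,"dy":14,"dz":-10,"roll":0,"jaw":-1},{"dx":36,"dy":14,"dz":-10,"roll":0,"jaw":-1},{"dx":36,"dy":14,"dz":-10,"roll":0,"jaw":-1},{"dx":36,"dy":14,"dz":-10,"roll":0,"jaw":-1},{"dx":36,"dy":14,"dz":-10,"roll":0,"jaw":-1},{"dx":36,"dy":14,"dz":-10,"roll":0,"jaw":-1},{"dx":36,"dy":14,"dz":-10,"roll":0,"jaw":-1},{"dx":36,"dy":14,"dz":-10,"roll":0,"jaw":-1}]'

```text
time_s: 6.02
ee_pos: [0.8361, 0.0403, 0.5026]
eef_rot: [2.766, -0.449, 0.494]
force: [0.2, 0.0, -0.5]
grip_width: 0.0939
grip_force: 0.0
```

```bash
python3 -c "
from h import *
go([.5,.04,.5])"
```

```text
t 6.0167 p [0.8361 0.0403 0.5026] q [ 0.056  0.772  0.236 -0.162  1.578  1.172] 
 z [ 0.529 -0.131 -0.838] y [ 0.301 -0.895  0.33 ] F [ 0.2  0.  -0.5]
[0.5, 0.04, 0.5] tool mm [-267.9 -101.9 -175.6] n>= 8.197915566200278
```

```bash
python3 - <<'E'
from h import *
q=np.load('q.npy')
o=get_obs();M=R.from_euler('xyz',o['eef_rot']).as_matrix()
by=np.array([-np.sin(q[2]),np.cos(q[2]),0])
t=M.T@-by; print('roll deg',np.degrees(np.arctan2(-t[0],t[1])),t)
a=np.arctan2(-t[0],t[1]);M2=M@R.from_euler('z',a).as_matrix();print(M2.round(3))
k=toW(lidpt([-.125,.003+q[4],.025],q[3]),q)
print('standoff',k-.08*M[:,2])
go([.42,.04,.5],k-.08*M[:,2])
E
```

```text
roll deg 36.071546466803255 [-0.58873886  0.80820528  0.01381242]
[[ 0.819 -0.224  0.529]
 [-0.181 -0.975 -0.131]
 [ 0.545  0.012 -0.838]]
standoff [0.45159406 0.04367641 0.23493675]
t 6.0167 p [0.8361 0.0403 0.5026] q [ 0.056  0.772  0.236 -0.162  1.578  1.172] 
 z [ 0.529 -0.131 -0.838] y [ 0.301 -0.895  0.33 ] F [ 0.2  0.  -0.5]
[0.42, 0.04, 0.5] tool mm [-331.4 -126.  -217.9] n>= 10.149087860860865
[0.45159406 0.04367641 0.23493675] tool mm [-88.3 -81.3 238.5] n>= 6.511337518319606
```

>>> send_rows --rows '[{"dx":-30,"dy":-11.5,"dz":-20,"roll":0,"jaw":0.1},{"dx":-30,"dy":-11.5,"dz":-20,"roll":0,"jaw":0.1},{"dx":-30,"dy":-11.5,"dz":-20,"roll":0,"jaw":0.1},{"dx":-30,"dy":-11.5,"dz":-20,"roll":0,"jaw":0.1},{"dx":-30,"dy":-11.5,"dz":-20,"roll":0,"jaw":0.1},{"dx":-30,"dy":-11.5,"dz":-20,"roll":0,"jaw":0.1},{"dx":-30,"dy":-11.5,"dz":-20,"roll":0,"jaw":0.1},{"dx":-30,"dy":-11.5,"dz":-20,"roll":0,"jaw":0.1},{"dx":-30,"dy":-11.5,"dz":-20,"roll":0,"jaw":0.1},{"dx":-30,"dy":-11.5,"dz":-20,"roll":0,"jaw":0.1},{"dx":-30,"dy":-11.5,"dz":-20,"roll":0,"jaw":0.1}]'

```text
time_s: 6.93
ee_pos: [0.463, 0.0415, 0.506]
eef_rot: [2.766, -0.448, 0.493]
force: [-0.6, 0.7, 1.5]
grip_width: 0.0418
grip_force: 0.0
```

>>> send_rows --rows '[{"dx":0,"dy":0,"dz":0,"roll":6,"jaw":0.1},{"dx":0,"dy":0,"dz":0,"roll":6,"jaw":0.1},{"dx":0,"dy":0,"dz":0,"roll":6,"jaw":0.1},{"dx":0,"dy":0,"dz":0,"roll":6,"jaw":0.1},{"dx":0,"dy":0,"dz":0,"roll":6,"jaw":0.1},{"dx":0,"dy":0,"dz":0,"roll":6,"jaw":0.1}]'

```text
time_s: 7.43
ee_pos: [0.4649, 0.0416, 0.5063]
eef_rot: [3.13, -0.576, -0.223]
force: [-0.3, 0.6, -0.5]
grip_width: 0.0424
grip_force: 0.0
```

```bash
python3 -c "
from h import *
go([.45,.044,.237]);print(get_obs()['grip_width'])"
```

```text
t 7.4333 p [0.4649 0.0416 0.5063] q [ 0.125 -0.259  1.51  -0.203  1.351  1.911] 
 z [ 0.529 -0.132 -0.839] y [-0.227 -0.974  0.01 ] F [-0.3  0.6 -0.5]
[0.45, 0.044, 0.237] tool mm [-159.3   -1.5  217.7] n>= 6.579135166782251
0.042392045511772954
```

>>> send_rows --rows '[{"dx":-20,"dy":0,"dz":27,"roll":0,"jaw":0.1},{"dx":-20,"dy":0,"dz":27,"roll":0,"jaw":0.1},{"dx":-20,"dy":0,"dz":27,"roll":0,"jaw":0.1},{"dx":-20,"dy":0,"dz":27,"roll":0,"jaw":0.1},{"dx":-20,"dy":0,"dz":27,"roll":0,"jaw":0.1},{"dx":-20,"dy":0,"dz":27,"roll":0,"jaw":0.1},{"dx":-20,"dy":0,"dz":27,"roll":0,"jaw":0.1},{"dx":-20,"dy":-1,"dz":27,"roll":0,"jaw":0.1},{"dx":0,"dy":0,"dz":0,"roll":0,"jaw":0.1}]'

```text
time_s: 8.18
ee_pos: [0.4456, 0.0428, 0.2322]
eef_rot: [3.124, -0.568, -0.215]
force: [0.0, -0.8, -0.2]
grip_width: 0.0422
grip_force: 0.0
```

```bash
python3 - <<'E'
from h import *
q=np.load('q.npy')
for n in ('wrist',):
    c=cam(n);im=c['frame'][...,::-1].copy()
    for th in (q[3],):
        for P in ([-.125,.003+q[4],.008],[-.125,.003+q[4],.038]):
            u=proj(c,toW(lidpt(P,th),q))[0];print(u);cv2.circle(im,tuple(int(x) for x in u),3,(0,0,255),1)
    cv2.imwrite('pics/w4.png',im)
k=toW(lidpt([-.125,.003+q[4],.025],q[3]),q); k0=toW(lidpt([-.125,.003+q[4],.025],0),q)
z=R.from_euler('xyz',get_obs()['eef_rot']).as_matrix()[:,2]
go(k+.019*z,k0+.019*z)
E
```

```text
[314.73907932 196.42862697]
[314.99312698 197.7871265 ]
t 8.2333 p [0.447  0.0429 0.236 ] q [ 0.136 -0.246  2.111 -0.297  0.761  2.089] 
 z [ 0.524 -0.132 -0.841] y [-0.223 -0.975  0.014] F [0.7 0.3 1.3]
[0.50387351 0.03065396 0.15188117] tool mm [  3.4  -1.9 102.2] n>= 2.4941258479635398
[0.51247691 0.02874714 0.122784  ] tool mm [-8.3 -0.5 29.2] n>= 0.741519331219313
```

View pics/w4.png

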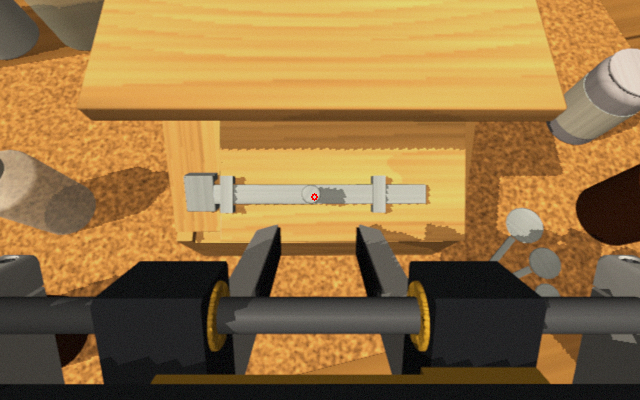

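>>> send_rows --rows '[{"dx":1,"dy":-0.5,"dz":25,"roll":0,"jaw":0.1},{"dx":1,"dy":-0.5,"dz":25,"roll":0,"jaw":0.1},{"dx":1,"dy":-0.5,"dz":25,"roll":0,"jaw":0.1},{"dx":1,"dy":-0.5,"dz":16,"roll":0,"jaw":0.2},{"dx":0,"dy":0,"dz":4,"roll":0,"jaw":0.35},{"dx":0,"dy":0,"dz":0,"roll":0,"jaw":0.45},{"dx":0,"dy":0,"dz":0,"roll":0,"jaw":0.45}]'

```text
time_s: 8.82
ee_pos: [0.5023, 0.0316, 0.1617]
eef_rot: [3.126, -0.576, -0.217]
force: [0.2, -0.2, -0.4]
grip_width: 0.0263
grip_force: 0.0
```

```bash
python3 - <<'E'
from h import *
q=np.load('q.npy')
c=cam('wrist');cv2.imwrite('pics/w5.png',c['frame'][...,::-1])
k=toW(lidpt([-.125,.003+q[4],.025],q[3]),q); k0=toW(lidpt([-.125,.003+q[4],.025],0),q)
z=R.from_euler('xyz',get_obs()['eef_rot']).as_matrix()[:,2]
go(k+.019*z,k0+.019*z);print(get_obs()['grip_width'])
E
```

```text
t 8.8667 p [0.5021 0.0317 0.1617] q [ 0.085 -0.013  2.1   -0.357  0.53   2.138] 
 z [ 0.529 -0.132 -0.838] y [-0.223 -0.975  0.013] F [-0.8  0.4 -0.2]
[0.50396033 0.03065779 0.15193501] tool mm [-3.6  0.5  9.3] n>= 0.24317524281782307
[0.51256373 0.02875097 0.12283785] tool mm [-8.5 -0.4 29.2] n>= 0.7415193312193128
0.02627039267370241
```

View pics/w5.png

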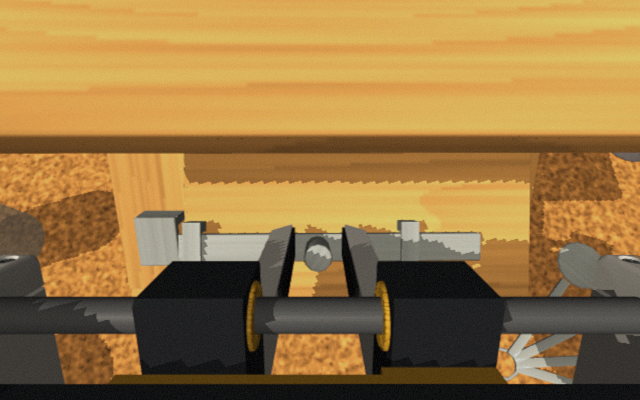

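>>> send_rows --rows '[{"dx":-2,"dy":0,"dz":8,"roll":0,"jaw":0.45},{"dx":-2,"dy":0,"dz":6,"roll":0,"jaw":0.45},{"dx":-1.5,"dy":0,"dz":5,"roll":0,"jaw":0.45},{"dx":-1.5,"dy":0,"dz":5,"roll":0,"jaw":0.45},{"dx":-1.5,"dy":0,"dz":5,"roll":0,"jaw":0.45},{"dx":-1,"dy":0,"dz":4,"roll":0,"jaw":0.45},{"dx":0,"dy":0,"dz":0,"roll":0,"jaw":0.45},{"dx":0,"dy":0,"dz":0,"roll":0,"jaw":0.45}]'

```text
time_s: 9.53
ee_pos: [0.5117, 0.0291, 0.1276]
eef_rot: [3.127, -0.576, -0.217]
force: [-12.7, 3.2, 20.1]
grip_width: 0.0257
grip_force: 12.0
```

```bash
python3 - <<'E'
from h import *
q=np.load('q.npy')
c=cam('wrist');cv2.imwrite('pics/w6.png',c['frame'][...,::-1])
k0=toW(lidpt([-.125,.003+q[4],.025],0),q)
z=R.from_euler('xyz',get_obs()['eef_rot']).as_matrix()[:,2]
go(k0+.019*z)
E
```

```text
t 9.5833 p [0.5117 0.0291 0.1276] q [ 0.076  0.069  2.112 -0.413  0.442  2.196] 
 z [ 0.528 -0.132 -0.839] y [-0.223 -0.975  0.013] F [-11.6   2.6  19.9]
[0.51255292 0.02875415 0.12283054] tool mm [-1.8  0.1  4.5] n>= 0.11891253232092619
```

View pics/w6.png

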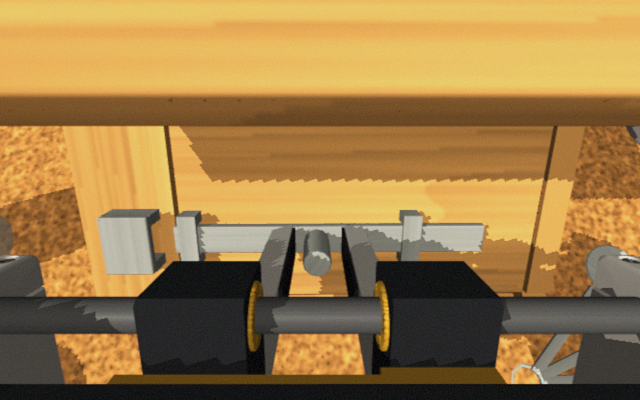

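>>> send_rows --force 20 --rows '[{"dx":0,"dy":0,"dz":0,"roll":0,"jaw":1},{"dx":0,"dy":0,"dz":0,"roll":0,"jaw":1},{"dx":0,"dy":0,"dz":0,"roll":0,"jaw":1},{"dx":0,"dy":0,"dz":-0.5,"roll":0,"jaw":1},{"dx":0,"dy":-3,"dz":0,"roll":0,"jaw":1},{"dx":0,"dy":-3,"dz":0,"roll":0,"jaw":1},{"dx":0,"dy":-3,"dz":0,"roll":0,"jaw":1}]'

```text
time_s: 10.17
ee_pos: [0.5135, 0.038, 0.1279]
eef_rot: [3.126, -0.576, -0.217]
force: [-9.7, 0.5, 18.6]
grip_width: 0.0134
grip_force: 31.8
```

```bash
python3 - <<'E'
from h import *
q=np.load('q.npy')
k0=toW(lidpt([-.125,.003+q[4],.025],0),q)
z=R.from_euler('xyz',get_obs()['eef_rot']).as_matrix()[:,2]
go(k0+.017*z)
E
```

```text
t 10.1667 p [0.5135 0.038  0.1279] q [ 0.099  0.076  2.103 -0.435  0.451  2.236] 
 z [ 0.528 -0.132 -0.839] y [-0.223 -0.975  0.013] F [-9.7  0.5 18.6]
[0.51149604 0.02901514 0.1245083 ] tool mm [-1.9  9.1  3. ] n>= 0.23835643648705304
```

>>> send_rows --rows '[{"dx":0,"dy":-3,"dz":0,"roll":0,"jaw":1},{"dx":0,"dy":-3,"dz":0,"roll":0,"jaw":1},{"dx":0,"dy":-3,"dz":0,"roll":0,"jaw":1},{"dx":0,"dy":-3,"dz":0,"roll":0,"jaw":1},{"dx":0,"dy":-3,"dz":0,"roll":0,"jaw":1},{"dx":0,"dy":-3,"dz":0,"roll":0,"jaw":1},{"dx":0,"dy":-3,"dz":0,"roll":0,"jaw":1},{"dx":0,"dy":-3,"dz":0,"roll":0,"jaw":1}]'

```text
time_s: 10.83
ee_pos: [0.5188, 0.0615, 0.1277]
eef_rot: [3.127, -0.576, -0.217]
force: [-12.4, -0.0, 20.8]
grip_width: 0.0134
grip_force: 32.6
```

>>> send_rows --rows '[{"dx":0,"dy":-2,"dz":0,"roll":0,"jaw":1},{"dx":0,"dy":-1,"dz":0,"roll":0,"jaw":1},{"dx":0,"dy":-1,"dz":0,"roll":0,"jaw":1},{"dx":0,"dy":0,"dz":0,"roll":0,"jaw":1}]'

```text
time_s: 11.17
ee_pos: [0.5197, 0.0655, 0.1277]
eef_rot: [3.127, -0.576, -0.217]
force: [-12.2, 3.0, 21.0]
grip_width: 0.0135
grip_force: 32.5
```

```bash
python3 - <<'E'
from h import *
q=np.load('q.npy')
c=cam('wrist');cv2.imwrite('pics/w7.png',c['frame'][...,::-1])
k0=toW(lidpt([-.125,.003+.04,.025],0),q)
z=R.from_euler('xyz',get_obs()['eef_rot']).as_matrix()[:,2]
go(k0+.017*z)
E
```

```text
t 11.2167 p [0.5197 0.0655 0.1277] q [ 0.168  0.103  2.073 -0.494  0.478  2.345] 
 z [ 0.529 -0.131 -0.839] y [-0.223 -0.975  0.012] F [-11.8   2.8  20.1]
[0.51928206 0.06413299 0.12450982] tool mm [-1.9  1.4  2.6] n>= 0.08563851884934703
```

View pics/w7.png

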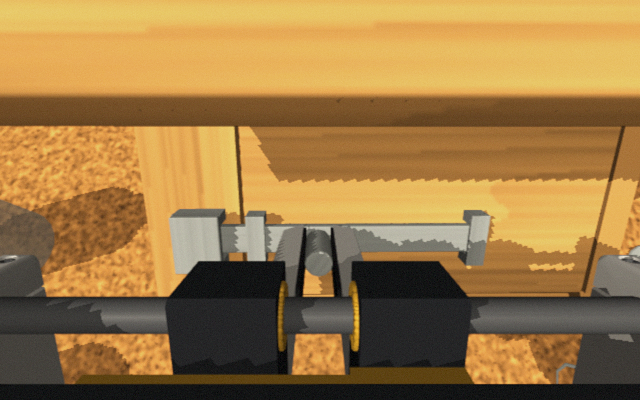

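>>> send_rows --rows '[{"dx":0,"dy":-1,"dz":0,"roll":0,"jaw":1},{"dx":0,"dy":-1,"dz":0,"roll":0,"jaw":1},{"dx":0,"dy":0,"dz":0,"roll":0,"jaw":1}]'

```text
time_s: 11.47
ee_pos: [0.5199, 0.0663, 0.1276]
eef_rot: [3.124, -0.575, -0.217]
force: [-14.5, -7.7, 23.2]
grip_width: 0.0135
grip_force: 33.7
```

>>> send_rows --rows '[{"dx":0,"dy":1,"dz":0,"roll":0,"jaw":1},{"dx":0,"dy":0,"dz":0,"roll":0,"jaw":0.45},{"dx":0,"dy":0,"dz":0,"roll":0,"jaw":0.45},{"dx":0,"dy":0,"dz":0,"roll":0,"jaw":0.45},{"dx":0,"dy":0,"dz":-10,"roll":0,"jaw":0.45},{"dx":0,"dy":0,"dz":-20,"roll":0,"jaw":0.45},{"dx":0,"dy":0,"dz":-30,"roll":0,"jaw":0.45},{"dx":0,"dy":0,"dz":-30,"roll":0,"jaw":0.45},{"dx":0,"dy":0,"dz":-30,"roll":0,"jaw":0.45},{"dx":0,"dy":0,"dz":0,"roll":0,"jaw":0.45}]'

```text
time_s: 12.3
ee_pos: [0.4558, 0.0826, 0.2313]
eef_rot: [3.129, -0.578, -0.218]
force: [-0.5, 1.2, 0.1]
grip_width: 0.0258
grip_force: 0.0
```

```bash
python3 - <<'E'
from h import *
q=np.load('q.npy')
c=cam('wrist');im=c['frame'][...,::-1].copy()
for P in ([-.125,.043,.038],[-.125,-.052,.008]):
    for th,col in((0,(0,0,255)),(.1,(255,0,0))):
        u=proj(c,toW(lidpt(P,th),q))[0];print(u);cv2.circle(im,tuple(int(x) for x in u),4,col,1)
cv2.imwrite('pics/w8.png',im);go()
E
```

```text
[321.23289815 205.26174616]
[321.57893253 204.34120914]
[422.7290211  195.82085373]
[427.20608244 197.87032644]
t 12.35 p [0.4562 0.0823 0.2291] q [ 0.25  -0.186  2.083 -0.384  0.761  2.256] 
 z [ 0.53  -0.131 -0.838] y [-0.223 -0.975  0.012] F [ 0.2 -0.7  1.1]
```

View pics/w8.png

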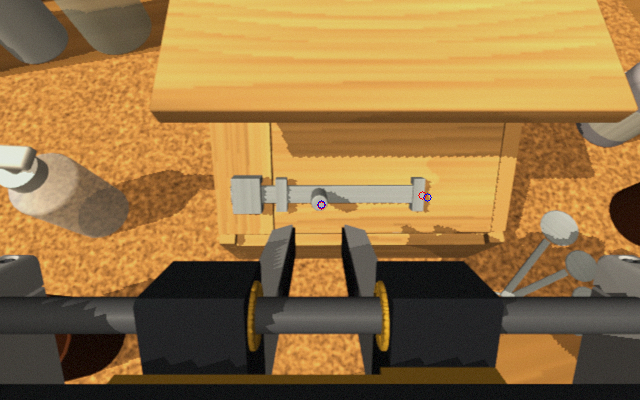

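The bolt runs from the keeper (245,195) to the right-hand strap (418,195), and its end is flush with that strap. The lid lies flat and the gripper is touching nothing.

```bash
python3 -c "
from station import *
print(hand_in())"
```

```text
the job is handed in; nothing more can be done
None
```

The lid is shut with the bolt fully home in its keeper, the gripper is clear, nothing else was seen to move, and the job was handed in at about 12.4 s (no verdict came back).

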